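# Draw the junction box door tight with its T-handle latch

### The job

Two grey junction boxes lie on their backs on the worktop. The white door of the one with the red T-handle still stands proud of its gasket: turn the red T-handle clockwise, seen from above, fully to its stop, so that the door is drawn tight against its frame, and let go. The box with the black T-handle is already latched: leave its handle as it is.

Things in the scene. Friction and masses are not known exactly. Their poses are not given: they have to be found in the camera images.
- redbox_grip (a point): Middle of the red T-handle's bar: 80 mm long (this point's x axis), 16 mm wide (y; grip across it), 18 mm high (z), on a 16 mm shaft about which it turns; fingertips may reach 25 mm below this point. 119 mm above the worktop when tight; loose, 6 mm higher and leaning 3 degrees: it sinks evenly as it turns. 32 mm in from the middle of the door's free edge; fixed box, 140 x 160 mm.
- redbox_latch (a joint): Angle of the red T-handle, rad: 0 fully loose (bar nearly parallel to the door's free edge), growing as it turns clockwise seen from above to its stop at 1.40 (bar at right angles to that edge). Takes 0.12 to 0.2 N m and stays where left. Its cam draws the door down evenly with the angle.
- redbox_door (a joint): How far the red-handled box's door is drawn down on its hinge: 0 loose (free edge 8 mm proud, black gasket showing under it), 0.055 tight. It follows the red T-handle.
- blackbox_latch (a joint): Angle of the black T-handle on the other box, same size and shape: 0 latched tight, growing as it is turned anticlockwise (opened). To be left alone.

How it is judged (in metres and radians):
At the end, for the whole second after the job is handed in: The red T-handle stands within 10 degrees of its stop (over 1.22 rad) and at rest, the door under it is drawn down by more than 0.045 rad (within about 1.5 mm of tight at its free edge), and the black T-handle is within 10 degrees of where it was (value of joint redbox_latch above 1.22 rad and value of joint redbox_door above 0.045 rad and velocity of joint redbox_latch below 0.1 rad/s and value of joint blackbox_latch below 0.17 rad); the robot touches nothing.
It fails at once if the black T-handle was turned by more than 10 degrees (value of joint blackbox_latch above 0.17 rad).
It also fails if it takes over 32 s, if anything falls off the work surface, if the arm or the gripper's body presses on something with over 40 N, if the wrist force passes 120 N, or if a joint passes its speed limit or range.

### The arm

A 6-joint arm with a two-finger parallel gripper is mounted at the origin on a cart in front of the work surface, level with it; the furniture and walls round the work are solid. World frame = base frame: x ahead of the robot, y to its left, z up, the work surface at z = 0. Lengths are in mm, angles in rad, forces in N, time in s.
With the tool pointing down it reaches from about 275 to 750 mm from the base axis. Payload 10.2 kg.
Tool frame: the origin (TCP) lies midway between the tips of the shut fingers; the grasp point (between the pads) lies 19 mm behind it; x points along the fingers, y is the direction in which the jaws open and shut, and the axes are right-handed (so a half turn about x gives the same grasp; the last joint's range is limited). The gripper opens to 85 mm and grips with 20 to 120 N. Pads are 22 mm wide; open, the fingers measure 114 mm over their backs; the gripper's body (76 mm by 85 mm) begins 54 mm behind the grasp point. The pads swing forward as they close: fully open they stand 13 mm farther back than shut.
Start: joints at [-1.532, 0.313, 1.498, -0, 1.331, -0.223], TCP at [135.867, -507.121, 231.294] pointing down, gripper open.
Joint ranges: [-2.94, 2.94], [-0.97, 2.17], [0.19, 2.56], [-1.23, 4.37], [0.02, 3.11], [-2.88, 2.88]. Speed limits (rad/s): [2.39, 2.39, 3.01, 3.14, 3.14, 3.14].

### API

Orientations are given as a unit quaternion [w, x, y, z].
In Python, from rig import ctrl gives the robot as it stands.
- The arm moves only by the tool arm_command, never from a script. Its argument "plan" is a list of rows, each a list of 5 numbers: the shift along the tool's x, y, z in m, then the turn about the tool's x in rad, then the opening, from 0 (shut) to 1 (fully open). A call has 1 to 12 rows; each row shifts and turns the commanded pose from where the row before left it, along the tool's axes as they then stand; what a row does not reach is not made up. A row lasts 1/8 s, in which the tool goes at most 62.5 mm and 10.7 degrees, less where a joint would pass 70% of its speed; a pose out of reach is approached as far as the arm can. A call with a gripper value outside its range is refused whole. The fingers move at their own pace and stop on an object; "squeeze" is the grip in N (left out, the last holds). Time passes only in rows, so rows that do not move let the fingers close. It gives the time, the measured TCP pose, the force and the opening at its end, in the units of the state.
- ctrl.sense(): the state, without advancing time (a new reading comes with each control period).
- ctrl.capture(name): name is "scene" or "side" or "wrist"; returns a dict with "color" (420x560x3 uint8, red, green, blue), "fx", "fy", "cx", "cy" (pixels), "xyz" and "orientation" of the camera in the world; the wrist camera has in their place "hand_eye" (4x4, takes a point from camera to tool coordinates, whose origin is the TCP and whose axes are the tool frame's). Camera axes: x right, y up, looking along -z (the intrinsics and any distortion apply to the point x, -y, -z); pixel columns grow to the right and rows downward; lengths in mm; the calibration is good to about 2 mm. A picture is of the moment at which its call begins: read the wrist's pose just before it. There is no depth.
- ctrl.finish_job(): hands the job in, once; it reports no verdict.
Trained networks look in the newest picture that a camera, given by its name, has taken for a name from the list of things; names that differ only in an ending like _2 or _b are one class to them, and where a whole thing is asked for, a point or a joint stands for the part that bears it (a point fixed in the world has none). Each returns a list of dicts, best first, with "score" (0 to 1); they miss things now and then, are a little off and sometimes report something else, mostly with a low value. They report only what shows in the picture. A call takes as long as a camera call.
- ctrl.spot_in(camera, query): "uv" ([column, row] in pixels, amid what is visible of it).
- ctrl.regions_of(camera, query): "mask" (420x560 bool, what is visible of it) and "uv" ([column, row] in pixels, amid what is visible of it).
- ctrl.place_of(camera, query): "uv" ([column, row] in pixels: a listed point, or the origin of a listed thing).
The state is a dict: "time_s": time; "joints": joint angles; "dq": joint speeds; "tau": joint torques, N m; "eef_pos": TCP position; "ee_rot": TCP orientation; "force": force on the tool from outside, world axes, zero at the start; "wrist_torque": the same for the moment, N m; "grip_width": opening from 0.0 (shut) to 1.0 (fully open).
Only numpy, scipy, OpenCV 4.12 (cv2) and the standard library are available. Lean on these libraries where they do the work, as an engineer would, in place of code of your own. Each camera call takes 0.05 s, during which the arm holds its last target.

## Working session

There is one attempt and no reset: what is moved stays moved. The work goes in short steps, Python scripts to look and compute and a tool call to move; the robot and the scene stay as the last step left them, time stands still between calls to the robot, and variables do not carry over. Pictures are saved under pics/ and viewed, and the job is handed in when it is done.

Besides the shell and the picture viewer there is one more tool, called after ">>>" as a command line: name --pt "numbers of a row" for each row, then --argument value for the rest. arm_command: Moves the arm, as the interface text tells. Its arguments: {"type":"object","properties":{"plan":{"type":"array"},"squeeze":{"type":"number"}},"required":["plan"]}

```bash
mkdir -p pics; python3 - <<'E'
from rig import ctrl
import cv2,numpy as np
s=ctrl.sense();print({k:np.round(v,3).tolist() for k,v in s.items()})
for c in ["scene","side","wrist"]:
    r=ctrl.capture(c);cv2.imwrite(f"pics/{c}0.png",r["color"][:,:,::-1])
    print(c,{k:np.round(v,4).tolist() for k,v in r.items() if k!="color"})
    for q in ["redbox_grip"]:
        print(q,[(np.round(d["uv"],1).tolist(),round(d["score"],2)) for d in ctrl.place_of(c,q)])
    for q in ["redbox_grip","redbox_door","blackbox_latch"]:
        print(q,[(np.round(d["uv"],1).tolist(),round(d["score"],2)) for d in ctrl.spot_in(c,q)])
E
```

```text
{'time_s': 0.0, 'joints': [-1.532, 0.313, 1.498, -0.0, 1.331, -0.223], 'dq': [-0.001, 0.001, 0.001, -0.002, -0.0, -0.001], 'tau': [0.002, -41.226, -25.974, -0.0, 0.004, -0.0], 'eef_pos': [135.841, -506.848, 230.744], 'ee_rot': [0.092, 0.701, 0.093, -0.701], 'force': [-0.973, 1.06, 0.423], 'wrist_torque': [-0.017, 0.057, -0.005], 'grip_width': 1.005}
scene {'fx': 535.4086, 'fy': 535.4086, 'cx': 271.7249, 'cy': 213.2829, 'xyz': [155.3637, 333.7431, 768.6087], 'orientation': [-0.3457, -0.1387, 0.3363, 0.865]}
redbox_grip [([218.5, 282.8], 0.64)]
redbox_grip [([220.4, 285.4], 0.76)]
redbox_door [([197.6, 297.4], 0.96)]
blackbox_latch [([342.9, 211.1], 0.59)]
side {'fx': 481.8819, 'fy': 481.8819, 'cx': 265.3976, 'cy': 213.5673, 'xyz': [235.7207, -632.948, 671.6903], 'orientation': [0.8651, 0.4247, -0.1169, -0.2401]}
redbox_grip [([210.1, 197.6], 0.53)]
redbox_grip [([213.2, 200.8], 0.6)]
redbox_door [([227.9, 209.8], 0.97)]
blackbox_latch [([265.6, 296.1], 0.83)]
wrist {'fx': 296.5493, 'fy': 296.5493, 'cx': 279.5593, 'cy': 204.277, 'hand_eye': [[-0.0006, 0.2591, -0.9659, -143.1445], [1.0, -0.0003, -0.0007, 0.8149], [-0.0004, -0.9659, -0.2591, -65.3202], [0.0, 0.0, 0.0, 1.0]]}
redbox_grip []
redbox_grip []
redbox_door []
blackbox_latch []
```

View pics/scene0.png

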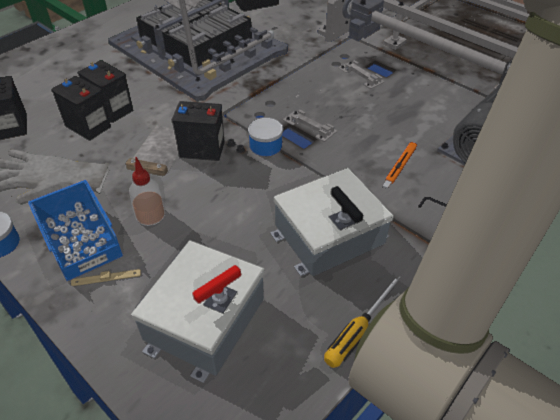

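View pics/side0.png

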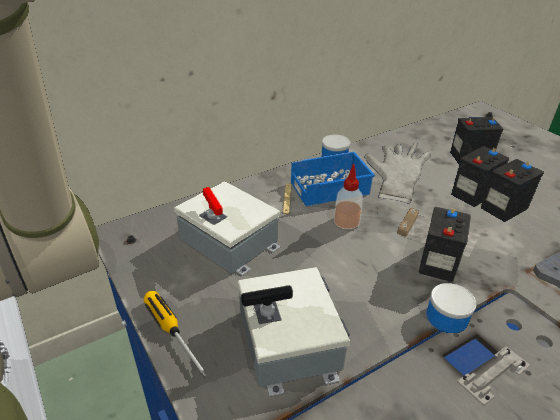

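```bash
cat > h.py <<'E'
import numpy as np,cv2
from scipy.spatial.transform import Rotation as R
def quat(q): return R.from_quat([q[1],q[2],q[3],q[0]])
def fixed(r): return np.array(r["xyz"],float),quat(r["orientation"]).as_matrix()
def wrist(r,s):
    H=np.array(r["hand_eye"]);Q=quat(s["ee_rot"]).as_matrix()
    return np.array(s["eef_pos"])+Q@H[:3,3],Q@H[:3,:3]
def ray(r,cam,uv):
    d=np.array([(uv[0]-r["cx"])/r["fx"],-(uv[1]-r["cy"])/r["fy"],-1.]);return cam[1]@d
def onz(r,cam,uv,z):
    d=ray(r,cam,uv);return cam[0]+d*(z-cam[0][2])/d[2]
def tri(L):
    A=np.zeros((3,3));b=np.zeros(3)
    for p,d in L:
        d=d/np.linalg.norm(d);P=np.eye(3)-np.outer(d,d);A+=P;b+=P@p
    return np.linalg.solve(A,b)
def proj(r,cam,p):
    c=cam[1].T@(np.array(p)-cam[0]);return [r["cx"]-r["fx"]*c[0]/c[2],r["cy"]+r["fy"]*c[1]/c[2]]
E
python3 - <<'E'
from rig import ctrl
from h import *
a=ctrl.capture("scene");b=ctrl.capture("side")
A=fixed(a);B=fixed(b)
print(tri([(A[0],ray(a,A,[218.5,282.8])),(B[0],ray(b,B,[210.1,197.6]))]))
print(onz(a,A,[218.5,282.8],125),onz(b,B,[210.1,197.6],125))
for r,C,n in((a,A,"scene"),(b,B,"side")):
    for q in ["redbox_latch","blackbox_latch","redbox_grip"]:
        for d in ctrl.regions_of(n,q)[:2]:
            m=d["mask"];ys,xs=np.where(m)
            print(n,q,round(d["score"],2),d["uv"],m.sum(),xs.min(),xs.max(),ys.min(),ys.max())
    im=cv2.resize(r["color"][:,:,::-1],None,fx=4,fy=4,interpolation=cv2.INTER_CUBIC)
    c=(218,290) if n=="scene" else (225,205)
    x,y=c[0]*4-400,c[1]*4-300
    cv2.imwrite(f"pics/{n}_z.png",im[y:y+600,x:x+800])
E
```

```text
[528.22935602  63.79204503 130.6603555 ]
[529.9740377   61.65428009 125.        ] [532.82981592  71.97512214 125.        ]
scene redbox_latch 0.64 [215.9, 284.0] 774 192 240 266 302
scene blackbox_latch 0.75 [342.4, 207.9] 540 330 362 186 222
scene redbox_grip 0.85 [219.1, 286.6] 798 192 240 266 303
side redbox_latch 0.85 [210.4, 200.7] 252 204 222 187 214
side blackbox_latch 0.71 [265.0, 297.9] 747 241 292 285 310
side redbox_grip 0.57 [210.9, 201.6] 299 203 221 187 214
```

The scene view shows the red bar from about (194,298) to (241,270), and the black-handled box at (343,205). The side view shows the red handle at (212,200) and the black one at (266,296).

View pics/scene_z.png

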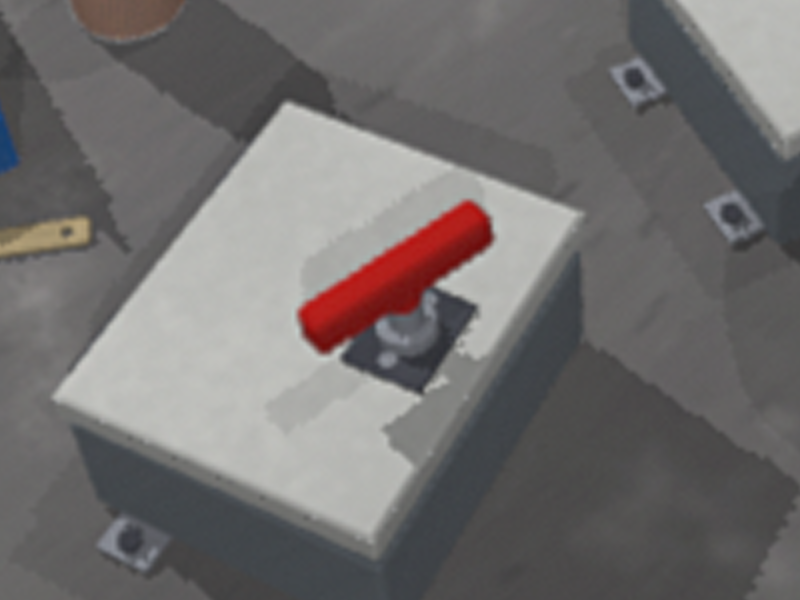

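View pics/side_z.png

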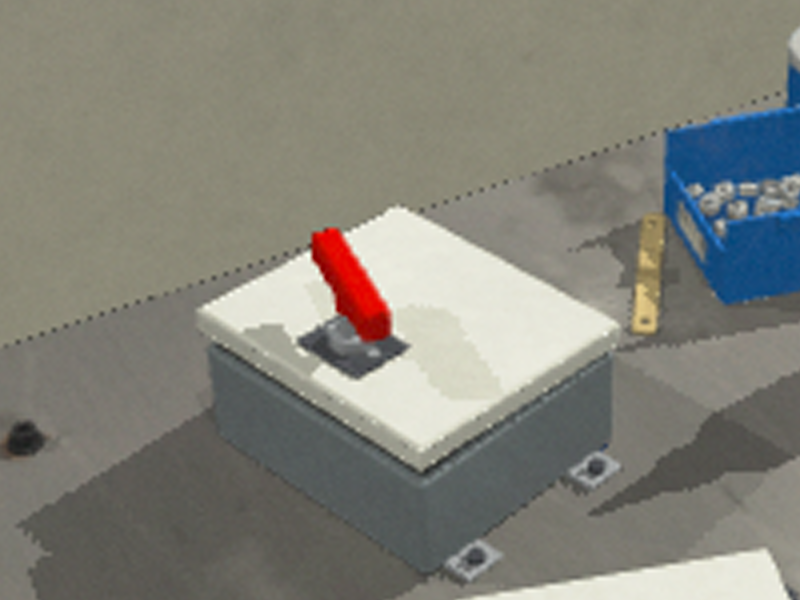

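```bash
python3 - <<'E'
from rig import ctrl
from h import *
a=ctrl.capture("scene");b=ctrl.capture("side")
A=fixed(a);B=fixed(b)
fa=lambda X,Y:[(472+X)/4,(860+Y)/4]; fb=lambda X,Y:[(500+X)/4,(520+Y)/4]
z=110
cs={"TL":(285,100),"TR":(583,213),"BR":(378,553),"BL":(55,398)}
P={k:onz(a,A,fa(*v),z) for k,v in cs.items()};print({k:v.round(0) for k,v in P.items()})
cs2=[(398,208),(620,335),(420,470),(197,315)]
print([onz(b,B,fb(*v),z).round(0) for v in cs2])
# bar ends top-face
for n,(r,C,f,e1,e2) in {"scene":(a,A,fa,(313,335),(480,225)),"side":(b,B,fb,(327,245),(376,325))}.items():
    p=onz(r,C,f(*e1),125);q=onz(r,C,f(*e2),125);d=q-p
    print(n,p.round(1),q.round(1),np.linalg.norm(d).round(1),np.degrees(np.arctan2(d[1],d[0])).round(1),((p+q)/2).round(1))
d=P["BR"]-P["TR"];print("edge dir",np.degrees(np.arctan2(d[1],d[0])),np.linalg.norm(d));d=P["TL"]-P["TR"];print(np.degrees(np.arctan2(d[1],d[0])),np.linalg.norm(d))
for q in("redbox_grip",):
    for r,C in((a,A),(b,B)):
        print(proj(r,C,[529,65,125]))
s=ctrl.sense();print(quat(s["ee_rot"]).as_matrix().round(3))
E
```

```text
{'TL': array([634.,  31., 110.]), 'TR': array([508., -11., 110.]), 'BR': array([459., 139., 110.]), 'BL': array([588., 178., 110.])}
[array([591., 126., 110.]), array([632., -25., 110.]), array([506., -61., 110.]), array([466.,  94., 110.])]
scene [532.6 102.2 125. ] [524.3  27.6 125. ] 75.1 -96.3 [528.5  64.9 125. ]
side [536.5  94.7 125. ] [528.1  24.1 125. ] 71.2 -96.8 [532.3  59.4 125. ]
edge dir 108.25691120518786 157.42947581390652
18.35968807782007 132.7244443774677
[np.float64(217.25362291532133), np.float64(284.5506688289257)]
[np.float64(209.8843574196086), np.float64(200.02016594766744)]
[[ 0.     0.259 -0.966]
 [ 0.    -0.966 -0.259]
 [-1.    -0.    -0.   ]]
```

```bash
python3 - <<'E'
from rig import ctrl
from h import *
a=ctrl.capture("scene");b=ctrl.capture("side")
A=fixed(a);B=fixed(b)
fa=lambda X,Y:[(472+X)/4,(860+Y)/4]; fb=lambda X,Y:[(500+X)/4,(520+Y)/4]
cs={"TL":((285,100),(620,335)),"TR":((583,213),(420,470)),"BR":((378,553),(197,315)),"BL":((55,398),(398,208)),"e1":((313,335),(327,245)),"e2":((480,225),(376,325))}
P={k:tri([(A[0],ray(a,A,fa(*v))),(B[0],ray(b,B,fb(*w)))]) for k,(v,w) in cs.items()}
for k in P: print(k,P[k].round(1))
def ang(p,q): d=P[q]-P[p]; return np.degrees(np.arctan2(d[1],d[0])).round(1),np.linalg.norm(d).round(1)
print("free",ang("TR","BR"),"hinge",ang("TL","BL"),"sides",ang("TR","TL"),ang("BR","BL"),"bar",ang("e1","e2"))
print("mid",(P["e1"]+P["e2"])/2)
m=(P["TR"]+P["BR"])/2; n=(P["TL"]+P["BL"])/2; u=(n-m)/np.linalg.norm(n-m);print("mid free",m,"u",u,"grip exp",m+32*u)
s=ctrl.sense();print(s["time_s"])
E
```

```text
TL [659.1  15.   73.9]
TR [523.6 -27.1  77.5]
BR [475.  130.2  81. ]
BL [610.7 169.8  77. ]
e1 [537.4 100.2 120.1]
e2 [527.6  26.1 122.5]
free (np.float64(107.1), np.float64(164.6)) hinge (np.float64(107.3), np.float64(162.2)) sides (np.float64(17.3), np.float64(141.9)) (np.float64(16.3), np.float64(141.4)) bar (np.float64(-97.5), np.float64(74.8))
mid [532.46957636  63.1175942  121.3049952 ]
mid free [499.30559677  51.52235197  79.24544771] u [ 0.95706188  0.28865166 -0.02669772] grip exp [529.93157706  60.75920516  78.39112072]
1.35
```

The bar is centred near (531,62,122) at about 82°. The box axis is at 17°, so about 65° of clockwise turn remains. I'll go above it and look again.

>>> arm_command --pt "0 -0.0372 -0.0441 0 1" --pt "0 -0.0372 -0.0441 0 1" --pt "0 -0.0372 -0.0441 0 1" --pt "0 -0.0372 -0.0441 0 1" --pt "0 -0.0372 -0.0441 0 1" --pt "0 -0.0372 -0.0441 0 1" --pt "0 -0.0372 -0.0441 0 1" --pt "0 -0.0372 -0.0441 0 1" --pt "0 -0.0372 -0.0441 0 1" --pt "0 -0.0372 -0.0441 0 1" --pt "0 -0.0372 -0.0441 0 1" --pt "0 -0.0372 -0.0441 0 1"

```text
time_s: 2.85
eef_pos: [532.4, 62.9, 231.4]
ee_rot: [0.092, 0.701, 0.092, -0.701]
force: [0.5, -1.3, 0.7]
grip_width: 1.0
```

>>> arm_command --pt "0 0 0 -0.168 1" --pt "0 0 0 -0.168 1" --pt "0 0 0 -0.168 1" --pt "0 0 0 -0.168 1" --pt "0 0 0 -0.168 1" --pt "0 0 0 -0.168 1" --pt "0 0 0 -0.168 1" --pt "0 0 0 0 1" --pt "0 0 0 0 1"

```text
time_s: 3.98
eef_pos: [531.5, 61.0, 231.3]
ee_rot: [-0.465, -0.533, -0.465, 0.533]
force: [0.1, 0.5, 0.3]
grip_width: 1.0
```

```bash
cat > look.py <<'E'
import sys
from rig import ctrl
from h import *
t=sys.argv[1]
s=ctrl.sense();w=ctrl.capture("wrist");C=wrist(w,s)
print(s["time_s"],np.round(s["eef_pos"],1),np.round(s["joints"],3),np.round(s["force"],1),np.round(s["wrist_torque"],2),s["grip_width"])
Q=quat(s["ee_rot"]).as_matrix();print(Q.round(3),"yaw y",np.degrees(np.arctan2(Q[1,1],Q[0,1])))
cv2.imwrite(f"pics/w_{t}.png",w["color"][:,:,::-1])
for d in ctrl.place_of("wrist","redbox_grip"): print("grip",np.round(d["uv"],1),round(d["score"],2),onz(w,C,d["uv"],123).round(1))
for d in ctrl.regions_of("wrist","redbox_latch")[:2]:
    print("mask",d["mask"].sum(),d["score"])
hsv=cv2.cvtColor(w["color"],cv2.COLOR_RGB2HSV)
m=((hsv[...,1]>170)&(hsv[...,2]>70)&((hsv[...,0]<8)|(hsv[...,0]>172))).astype(np.uint8)
n,l,st,ce=cv2.connectedComponentsWithStats(m);i=1+np.argmax(st[1:,4])
c=np.argwhere(l==i)[:,::-1].astype(np.float32)
box=cv2.boxPoints(cv2.minAreaRect(c));print("red",st[i],box.round(1).tolist())
G=np.array([onz(w,C,p,128)[:2] for p in box]);print("at z128",G.round(1).tolist(),"ctr",G.mean(0).round(1))
e=[G[1]-G[0],G[2]-G[1]];e=max(e,key=np.linalg.norm);print("bar ang",np.degrees(np.arctan2(e[1],e[0]))%180,[np.linalg.norm(G[1]-G[0]),np.linalg.norm(G[2]-G[1])])
E
python3 look.py 1
```

```text
3.975 [531.5  61.  231.3] [-0.105  0.335  1.468 -0.     1.339  0.031] [0.1 0.5 0.3] [-0.05 -0.02 -0.03] 1.0002033365964162
[[-0.     0.991 -0.136]
 [-0.    -0.136 -0.991]
 [-1.    -0.     0.   ]] yaw y -7.804767299033301
grip [280.3 201.3] 0.87 [532.4  60.6 123. ]
mask 1660 0.65
red [ 274  154   18   90 1496] [[274.0, 154.0], [291.0, 154.0], [291.0, 243.0], [274.0, 243.0]]
at z128 [[532.8, 102.5], [546.7, 100.6], [536.8, 22.6], [521.8, 24.6]] ctr [534.5  62.5]
bar ang 82.79623533110264 [np.float64(13.991464667966037), np.float64(78.63724954565185)]
```

View pics/w_1.png

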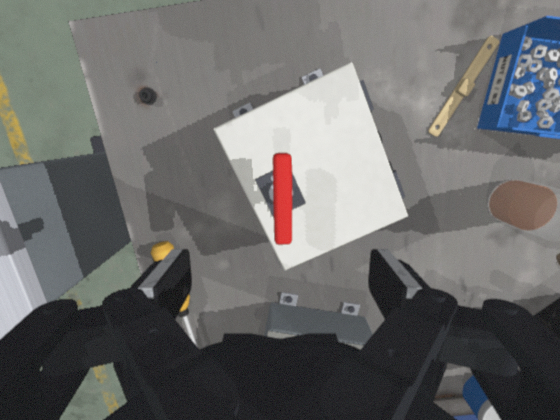

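The bar spans (274–291, 154–243), lined up with the open jaws. Descending and gripping.

>>> arm_command --pt "0.04 0.0015 0 0 1" --pt "0.04 0 0 0 1" --pt "0.03 0 0 0 1" --pt "0.016 0 0 0 1" --pt "0 0 0 0 1" --pt "0 0 0 0 0.4" --pt "0 0 0 0 0.25" --pt "0 0 0 0 0.0" --pt "0 0 0 0 0" --pt "0 0 0 0 0" --pt "0 0 0 0 0" --squeeze 35

```text
time_s: 5.5
eef_pos: [533.6, 60.7, 105.8]
ee_rot: [0.466, 0.533, 0.465, -0.532]
force: [4.5, -0.4, 2.5]
grip_width: 0.182
```

```bash
python3 look.py 2 | head -5; python3 - <<'E'
from rig import ctrl
import cv2
for n in("scene","side"):
    r=ctrl.capture(n);cv2.imwrite(f"pics/{n}2.png",cv2.resize(r["color"][150:350,100:360,::-1],None,fx=3,fy=3))
E
```

```text
5.5 [533.6  60.7 105.8] [-0.105  0.469  1.622  0.     1.048  0.028] [ 4.5 -0.4  2.5] [ 0.02 -0.34  0.01] 0.181557929870335
[[ 0.002  0.991 -0.133]
 [-0.    -0.133 -0.991]
 [-1.     0.002 -0.   ]] yaw y -7.6270013670101875
grip [280.  261.2] 0.74 [534.4  64.2 123. ]
```

View pics/scene2.png

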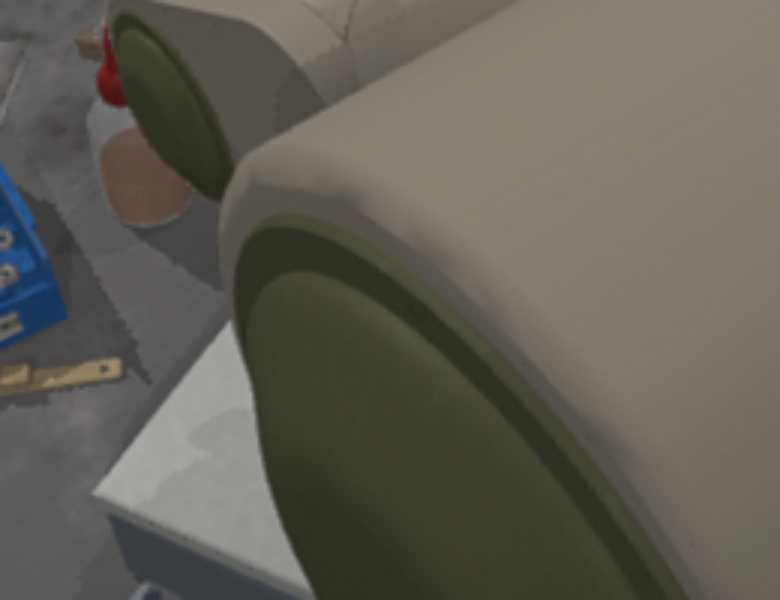

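>>> arm_command --pt "0.0004 -0.0001 0 0.1 0" --pt "0.0004 -0.0001 0 0.1 0" --pt "0.0004 -0.0001 0.0001 0.1 0" --pt "0.0004 -0.0001 0.0001 0.1 0" --pt "0.0004 -0.0001 0.0001 0.1 0" --pt "0.0004 -0.0001 0.0001 0.1 0"

```text
time_s: 6.5
eef_pos: [531.1, 61.0, 103.1]
ee_rot: [-0.286, -0.645, -0.287, 0.647]
force: [-7.0, 1.1, 8.3]
grip_width: 0.181
```

```bash
python3 look.py 3 | head -5
```

```text
6.5 [531.1  61.  103.1] [-0.105  0.47   1.629 -0.     1.045  0.631] [-7.   1.1  8.3] [0.16 0.86 0.18] 0.1807419371109236
[[-0.003  0.741 -0.671]
 [ 0.    -0.671 -0.741]
 [-1.    -0.002  0.002]] yaw y -42.14579984517274
grip [277.  265.8] 0.76 [532.6  63.4 123. ]
```

View pics/w_3.png

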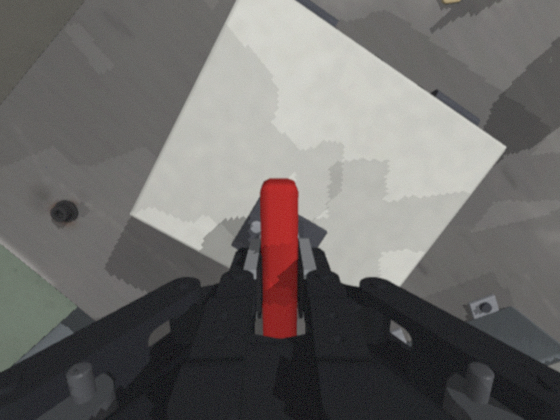

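The handle turns with the gripper: the bar is at (262–298, 180–335) between the pads and the door beneath has rotated in view. Continuing to the stop.

>>> arm_command --pt "0.0004 -0.0003 0.0002 0.1 0" --pt "0.0004 -0.0002 0.0002 0.1 0" --pt "0.0004 -0.0001 0.0002 0.1 0" --pt "0.0004 0 0.0002 0.1 0" --pt "0.0004 0 0.0002 0.1 0"

```text
time_s: 7.28
eef_pos: [529.3, 61.9, 100.8]
ee_rot: [-0.117, -0.696, -0.119, 0.699]
force: [-7.7, 8.4, 7.0]
grip_width: 0.183
```

```bash
python3 look.py 4 | head -5
```

```text
7.275 [529.3  61.9 100.8] [-0.104  0.471  1.635  0.002  1.04   1.13 ] [-7.7  8.4  7. ] [1.23 0.9  0.18] 0.1832967291418743
[[-0.004  0.329 -0.944]
 [ 0.002 -0.944 -0.329]
 [-1.    -0.003  0.003]] yaw y -70.79285161035256
grip [277.1 266.9] 0.94 [532.9  63.3 123. ]
```

View pics/w_4.png

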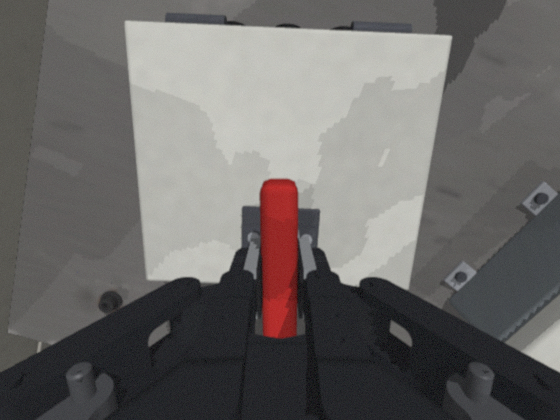

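The bar is nearly square to the free edge, with the hinges at the top of the picture. A little more turning should find the stop.

>>> arm_command --pt "0 -0.0004 0.0004 0.03 0" --pt "0 -0.0003 0.0003 0.03 0" --pt "0 0 0 0 0"

```text
time_s: 7.8
eef_pos: [529.1, 62.1, 100.6]
ee_rot: [-0.098, -0.699, -0.099, 0.701]
force: [-3.4, 6.7, 3.1]
grip_width: 0.179
```

```bash
python3 look.py 5 | head -5
```

```text
7.8 [529.1  62.1 100.6] [-1.040e-01  4.700e-01  1.637e+00  1.000e-03  1.037e+00  1.187e+00] [-3.4  6.7  3.1] [0.91 0.22 0.48] 0.17900379355657287
[[-0.003  0.275 -0.961]
 [ 0.001 -0.961 -0.275]
 [-1.    -0.002  0.002]] yaw y -74.01928624345685
grip [279.5 265.5] 0.86 [533.8  62.5 123. ]
```

The torque rose to 0.48 N m, above the 0.2 N m of free turning, so the stop is reached. Releasing and rising.

>>> arm_command --pt "0 0 0 0 0.4" --pt "0 0 0 0 1" --pt "0 0 0 0 1" --pt "0 0 0 0 1" --pt "-0.03 0 0 0 1" --pt "-0.05 0 0 0 1" --pt "-0.05 0 0 0 1" --pt "0 0 0 0 1" --pt "0 0 0 0 1"

```text
time_s: 9.07
eef_pos: [529.8, 61.0, 230.1]
ee_rot: [-0.098, -0.7, -0.098, 0.701]
force: [0.3, 0.4, -0.4]
grip_width: 1.0
```

```bash
python3 look.py 6; python3 - <<'E'
from rig import ctrl
import cv2
for n in ("side",):
    r=ctrl.capture(n);cv2.imwrite(f"pics/{n}6.png",cv2.resize(r["color"][150:350,100:360,::-1],None,fx=3,fy=3))
E
```

```text
9.075 [529.8  61.  230.1] [-0.105  0.333  1.474 -0.     1.336  1.188] [ 0.3  0.4 -0.4] [-0.01  0.02 -0.03] 1.0002244779608844
[[-0.001  0.274 -0.962]
 [ 0.    -0.962 -0.274]
 [-1.    -0.     0.001]] yaw y -74.0889590196708
grip [277.3 197.5] 0.97 [533.5  63.1 123. ]
mask 1655 0.76
red [ 269  154   18   89 1439] [[269.0, 154.0], [286.0, 154.0], [286.0, 242.0], [269.0, 242.0]]
at z128 [[568.1, 79.9], [571.9, 66.5], [497.7, 44.9], [493.6, 59.4]] ctr [532.8  62.7]
bar ang 16.260530036118638 [np.float64(13.920235970954801), np.float64(77.27866742216834)]
```

View pics/w_6.png

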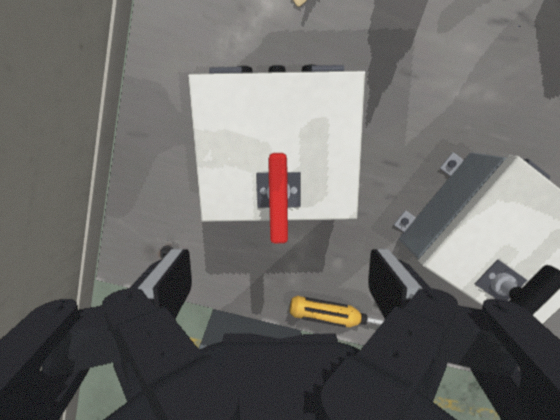

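View pics/side6.png

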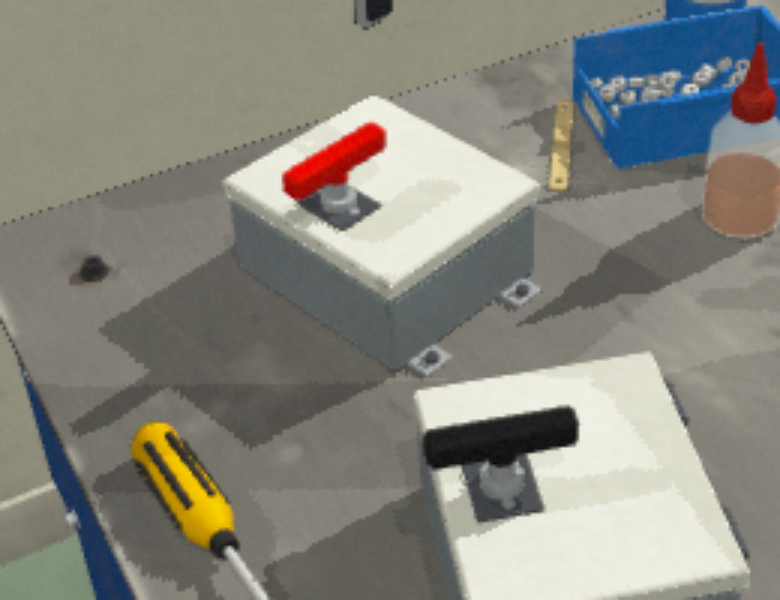

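The wrist view shows the bar at (269–286, 154–242), square to the free edge. In the side view the door is flush with no gasket showing, and the black handle has not moved. Handing in.

```bash
python3 -c "
from rig import ctrl
print(ctrl.finish_job())"
```

```text
the job is handed in; nothing more can be done
None
```

I gripped the red T-handle across its bar, turned it about 65° clockwise to its stop, let go and raised the arm clear. I handed the job in at about 9 s of the 32 s allowed; no verdict is reported.

- **Stop reached:** the wrist torque rose to 0.48 N m at the end, against about 0.18 N m while the handle was turning freely.
- **Handle angle:** the bar now lies at 16.3°. The box axis measured 16.3–17.3°, so the bar is square to the free edge.
- **Door:** the side view shows it flush with its frame and no gasket visible. I judged this by eye and did not measure the gap.
- **Black handle:** it looks unchanged in the pictures. I never touched it, and I did not measure its angle.
- **Forces:** the readings I took while gripping and turning stayed under about 15 N, and under 1 N after I let go.

One early check disagreed. My first estimate of the door corners differed by about 50 mm between the two cameras, because I had assumed the door top was too high. Triangulating the corners put the top near 79 mm and settled it.

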